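# Load the wide scraper in its clamp holder

### The job

Slide the wide scraper flat along the table, blade first, into the slot of the blue clamp holder until it is fully home against the back stop. Then swing the folded crank handle all the way out to its working position and wind the crank clockwise to its stop, so that the red pad clamps the blade. Leave the tape roll, the marker and the mug where they are.

Things in the scene. Friction and masses are not known exactly. Their poses are not given: they have to be found in the camera images.
- dock: blue clamp holder fixed to the table, 110 mm deep, 160 wide (218 over its 6 mm high foot flanges), 34 high. Origin on the table under the upright screw axis; x = direction in which the blade slides in, z up. Slot lies on the table, 124 mm wide, at least 10 high, from the mouth face at x = -55 mm to a solid back stop at x = +38. A bridge, top at 50 mm, carries the crank.
- dock_mouth (a point): centre of the slot's mouth on the holder's front face, 5 mm above the table (x = -55 mm in the holder's frame, same axes). Two orange guide ears, 26 mm high, flare outward in front of it: 128 mm apart at the face, 160 mm apart 28 mm farther out.
- scraper_bar (a point): centre (17 mm above the table) of the scraper's wooden grip bar: 24 mm thick along x, 110 long along y, top at 34 mm. x points to the blade's front edge, 108 mm from here; z up. The aluminium blade lies flat on the table, 4 mm thick, 120 wide (110 at its tip). 0.24 kg. Fully home, this point is at x = -70 mm, y = 0 of the holder: bar 3 mm off the mouth face, no room for a finger between.
- crank (a joint): turn of the crank's inner arm about the screw axis, rad, growing clockwise seen from above; starts at 0 (arm along the holder's +x), hard stop at 2.2. Stiff (0.3 N m), stays where left. Turning lowers the red clamp pad, 3 mm per rad, from 10 mm above the table onto the 4 mm blade, which it reaches near the stop.
- handle (a joint): unfolding of the crank's hinged outer link about its upright pin, rad, growing clockwise seen from above; 0 = folded back over the inner arm, knob nearly over the screw axis; 3.14 = hard stop, straight out in line with the inner arm (working position). Starts between 0 and 0.6. Light (0.04 N m), stays where left. At its stop, pushing on clockwise turns the crank.
- handle_hinge (a point): hinge pin of the folding outer link, 55 mm from the screw axis along the inner arm, 64 mm above the table. Inner arm's top at 62 mm, link's top at 71 mm, pin's top at 74 mm.
- crank_knob (a point): centre of the orange upright knob on the outer link, 47 mm from the hinge pin (102 mm from the screw axis when unfolded). Diameter 25 mm, from 72 to 119 mm above the table, this point at 96 mm; it spins freely on its own upright axis, so it may be held while it is led round.
- tape_roll: bystander: flat-lying roll of yellow tape, 100 mm across, 24 mm high; origin at the centre of its underside
- marker: bystander: white marker pen with black cap, 117 mm long, 15 mm thick, lying; origin at the centre of its underside
- mug: bystander: white mug, 80 mm across, 85 mm high, handle on one side; origin at the centre of its underside
Mind the look-alikes: they are no part of the job. What is shaped like the part that bears scraper_bar but pink or purple is not meant.

How it is judged:
By the outcome, as a careful person would: the job done as asked, in the order asked, and still so for the second after the job is handed in, with the robot touching nothing.
It also fails if it takes over 72 s, if anything falls off the work surface, if the arm or the gripper's body presses on something with over 40 N, if the wrist force passes 120 N, or if a joint passes its speed limit or range.

### The arm

A 6-joint arm with a two-finger parallel gripper is mounted at the origin on the work surface. World frame = base frame: x ahead of the robot, y to its left, z up, the work surface at z = 0. Lengths are in m, angles in rad, forces in N, time in s.
With the tool pointing down it reaches from about 0.35 to 0.775 m from the base axis. Payload 5.5 kg.
Tool frame: the origin (TCP) lies midway between the tips of the shut fingers; the grasp point (between the pads) lies 19 mm behind it; z points along the fingers, y is the line along which they close (so a half turn about z gives the same grasp; the last joint's range is limited). The gripper opens to 85 mm and grips with 20 to 120 N. Pads are 22 mm wide; open, the fingers measure 114 mm over their backs; the gripper's body (76 mm by 85 mm) begins 54 mm behind the grasp point. The pads swing forward as they close: fully open they stand 13 mm farther back than shut.
Start: joints at [1.129, 0.313, 0.046, 1.304, 0, 1.431], TCP at [0.171, 0.549, 0.231] pointing down, gripper open.
Joint ranges: [-2.76, 2.76], [-0.86, 1.69], [-1.03, 1.26], [-2.2, 2.34], [-1.47, 1.5], [-3.14, 3.14]. Speed limits (rad/s): [2.57, 2.57, 3.14, 3.14, 3.14, 3.14].

### API

Orientations are given as a unit quaternion [w, x, y, z].
In Python, from workcell import env gives the robot as it stands. The module is installed in compiled form; this text tells all that it offers.
- The arm moves only by the tool servo_tool, never from a script. Its argument "increments" is a list of rows, each an object of numbers: "grip": the closure, from 0 (fully open) to 1 (shut); "x", "y", "z": the shift along the tool's x, y, z in mm; "roll": the turn about the tool's z in degrees. In form: [{"grip": .., "x": .., "y": .., "z": .., "roll": ..}, ...]. A call has 1 to 5 rows; each row shifts and turns the commanded pose from where the row before left it, along the tool's axes as they then stand; what a row does not reach is not made up. A row lasts 1/12 s, in which the tool goes at most 41.7 mm and 7.16 degrees, less where a joint would pass 70% of its speed; a pose out of reach is approached as far as the arm can. A call is refused whole if a number of a shift passes 41.7 or a number of a turn 7.16, either way. A call with a gripper value outside its range is refused whole. The fingers move at their own pace and stop on an object; "grip_force" is the grip in N (left out, the last holds). Time passes only in rows, so rows that do not move let the fingers close. It gives the time, the measured TCP pose, the force, the opening and the grip force at its end, in the units of the state.
- env.get_state(): the state, without advancing time (a new reading comes with each control period).
- env.read_camera(name): name is "side" or "top" or "wrist"; returns the picture (384x512x3 uint8, red, green, blue); there is no depth.
- env.get_calibration(name): a dict with "vertical_fov" (degrees; the focal length in pixels is half the picture's height over the tangent of half this angle, whatever the lens; pixels are square), "cx", "cy" (the principal point, pixels), "rvec" (rotation vector, rad) and "tvec" (3), from world to camera coordinates, as OpenCV has them; the wrist camera has in their place "tool_from_camera" (4x4, takes a point from camera to tool coordinates, whose origin is the TCP and whose axes are the flange's). Camera axes: x right, y down, z forward; pixel columns grow to the right and rows downward; lengths in m; the calibration is good to about 2 mm. A picture is of the moment at which its call begins: read the wrist's pose just before it. get_calibration takes no time and is no camera call.
- env.hand_in(): hands the job in; it is judged then, once.
The state is a dict: "clock": time; "joint_pos": joint angles; "qvel": joint speeds; "tau": joint torques, N m; "tcp_pos": TCP position; "orientation": TCP orientation; "wrist_force": force on the tool from outside, world axes, zero at the start; "ft_torque": the same for the moment, N m; "finger_gap": finger opening in m; "grip_force": force on a finger pad.
Only numpy, scipy, OpenCV 4.12 (cv2) and the standard library are available. Lean on these libraries where they do the work, as an engineer would, in place of code of your own. Each camera call takes 0.05 s, during which the arm holds its last target. There are 200 camera calls.

## Working session

There is one attempt and no reset: what is moved stays moved. The work goes in short steps, Python scripts to look and compute and a tool call to move; the robot and the scene stay as the last step left them, time stands still between calls to the robot, and variables do not carry over. Pictures are saved under pics/ and viewed, at most 10 in all, crops included, and the job is handed in when it is done.

Besides the shell and the picture viewer there is one more tool, called after "Request:" as name(argument=value, ...), one argument or row to a line, values as JSON. servo_tool: Moves the arm, as the interface text tells. Its arguments: {"type":"object","properties":{"increments":{"type":"array"},"grip_force":{"type":"number"}},"required":["increments"]}

```bash
mkdir -p pics; cat > h.py <<'E'
import numpy as np, cv2
from workcell import env
from scipy.spatial.transform import Rotation as R
def snap(n,f):
    im=env.read_camera(n); cv2.imwrite('pics/'+f,im[:,:,::-1]); return im
def cam(n):
    c=env.get_calibration(n); f=192/np.tan(np.radians(c['vertical_fov'])/2)
    K=np.array([[f,0,c['cx']],[0,f,c['cy']],[0,0,1]])
    if n=='wrist':
        s=env.get_state(); q=s['orientation']; T=np.eye(4); T[:3,:3]=R.from_quat([q[1],q[2],q[3],q[0]]).as_matrix(); T[:3,3]=s['tcp_pos']
        M=np.linalg.inv(T@np.array(c['tool_from_camera'])); return K,M[:3,:3],M[:3,3],c
    return K,cv2.Rodrigues(np.array(c['rvec'],float))[0],np.array(c['tvec'],float).ravel(),c
def w(C,u,v,z):
    K,Rm,t,_=C; d=Rm.T@np.linalg.inv(K)@[u,v,1]; o=-Rm.T@t; return o+d*(z-o[2])/d[2]
def p(C,X):
    K,Rm,t,_=C; a=K@(Rm@np.asarray(X,float)+t); return a[:2]/a[2]
E
python3 - <<'E'
from h import *
a=snap('top','t0.png'); 
b=snap('side','s0.png')
for n in('top','side','wrist'): print(env.get_calibration(n))
print(env.get_state())
E
```

```text
{'vertical_fov': 49.22754254777113, 'cx': 254.20141221029778, 'cy': 188.78661926639538, 'rvec': array([ 2.10419608, -2.16166729,  0.18090444]), 'tvec': array([0.01477939, 0.50279857, 1.13234335])}
{'vertical_fov': 53.24398701023972, 'cx': 254.16471509179485, 'cy': 192.5769415430772, 'rvec': array([ 2.21624582, -0.91058155,  0.39952705]), 'tvec': array([-0.36063109,  0.32160449,  0.78018106])}
{'vertical_fov': 58.614401652750544, 'cx': 254.512943255383, 'cy': 197.31844881317315, 'tool_from_camera': array([[ 3.27149168e-04, -9.51469334e-01, -3.07743398e-01,
         7.95575409e-02],
       [ 9.99999917e-01,  3.85434511e-04, -1.28613568e-04,
         2.97884585e-04],
       [ 2.40986792e-04, -3.07743331e-01,  9.51469382e-01,
        -1.43108554e-01],
       [ 0.00000000e+00,  0.00000000e+00,  0.00000000e+00,
         1.00000000e+00]])}
{'clock': 0.1, 'joint_pos': array([1.12942636e+00, 3.13929078e-01, 4.51050202e-02, 1.30360769e+00,
       1.19697718e-05, 1.43115439e+00]), 'qvel': array([ 0.00085568, -0.00192164,  0.00263401, -0.00016443, -0.00134554,
        0.00053962]), 'tau': array([ 4.52905835e-03, -4.81724954e+01,  2.99244422e+01,  1.27470455e-02,
       -8.52815879e-05, -2.75607078e-06]), 'tcp_pos': array([0.17070695, 0.54860255, 0.23050098]), 'orientation': array([-2.39956569e-04,  1.50292340e-01,  9.88641261e-01, -7.81733059e-04]), 'wrist_force': array([ 0.24061335,  0.67058117, -0.13783891]), 'ft_torque': array([ 0.00533582, -0.01330102,  0.02954326]), 'grip_force': 0.0, 'finger_gap': 0.08520369164248086}
```

View pics/t0.png

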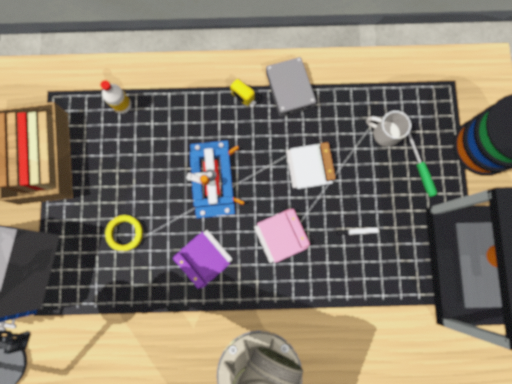

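View pics/s0.png

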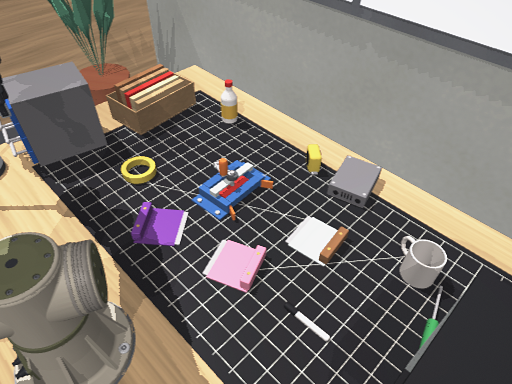

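The top view shows the dock at (212,178) with its mouth facing right. The wood-handled scraper is at (312,166) with its bar at (328,162), blade pointing left toward the dock. The side view agrees. I'll take a zoomed crop next.

```bash
python3 - <<'E'
from h import *
im=cv2.imread('pics/t0.png')[125:225,180:345]
cv2.imwrite('pics/t0c.png',cv2.resize(im,None,fx=4.8,fy=4.8,interpolation=cv2.INTER_CUBIC))
C=cam('top')
for u,v in [(212,178),(328,162),(393,128),(364,231),(123,233)]: print(u,v,w(C,u,v,0.03))
E
```

```text
212 178 [0.53957817 0.12048257 0.03      ]
328 162 [ 0.57724527 -0.21218858  0.03      ]
393 128 [ 0.67324966 -0.40650951  0.03      ]
364 231 [ 0.37766875 -0.30125032  0.03      ]
123 233 [0.39017425 0.36992674 0.03      ]
```

View pics/t0c.png

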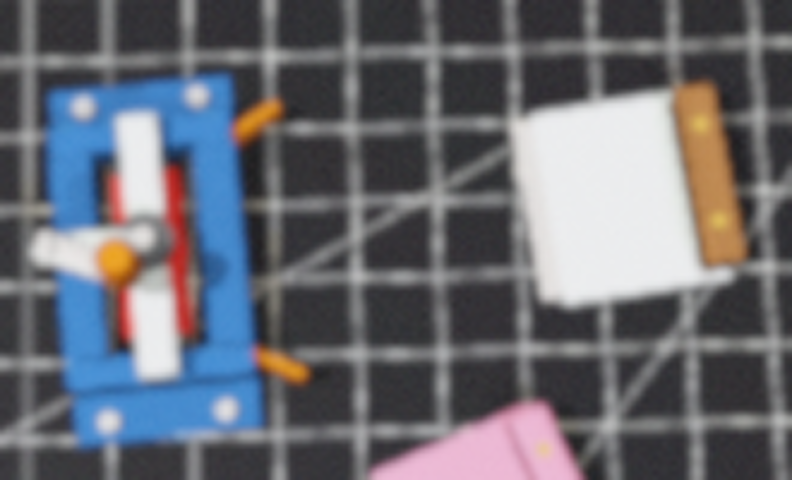

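Crop (x4.8, offset 180,125): flange bolts at (83,107), (197,96), (109,421), (226,409). Bar top corners are at (675,85), (714,82), (747,260), (705,266). The knob is at about (115,258), the hinge at (42,248) and the handle is nearly folded.

```bash
cat >> h.py <<'E'
def yawtool():
    q=env.get_state()['orientation']; M=R.from_quat([q[1],q[2],q[3],q[0]]).as_matrix(); return M
E
python3 - <<'E'
from h import *
C=cam('top')
f=lambda x,y,z:w(C,180+x/4.8-.4,125+y/4.8-.4,z)[:2]
B=[f(83,107,.008),f(197,96,.008),f(109,421,.008),f(226,409,.008)]
print('bolts',np.round(B,4)); c=np.mean(B,0); d=(B[0]+B[1]-B[2]-B[3]); d/=np.linalg.norm(d); 
# d = dock -y ; dock x = rot
dx=np.array([-d[1],d[0]]);print('dock',c,'xdir',dx,np.degrees(np.arctan2(dx[1],dx[0])), 'span',np.linalg.norm(B[0]-B[2]))
E_=[f(148,236,.07)];print('screw',E_)
print('knob',f(115,258,.119),'hinge',f(42,247,.07))
S=[f(675,85,.034),f(714,82,.034),f(747,260,.034),f(705,266,.034)]
s=np.mean(S,0); e=S[0]+S[1]-S[2]-S[3]; e/=np.linalg.norm(e); ex=np.array([-e[1],e[0]])
print('bar',s,'xdir',np.degrees(np.arctan2(ex[1],ex[0])),np.linalg.norm(S[0]-S[3]),np.linalg.norm(S[0]-S[1]))
print(yawtool())
E
```

```text
bolts [[0.6383 0.1661]
 [0.6434 0.0963]
 [0.4447 0.1514]
 [0.45   0.0815]]
dock [0.54411755 0.12383655] xdir [-0.07602913  0.9971056 ] 94.36035579606333 span 0.1941892941375977
screw [array([0.54357437, 0.12070109])]
knob [0.52143128 0.13383948] hinge [0.53878927 0.18153844]
bar [ 0.58059649 -0.21038862] xdir 96.52008558698842 0.11147919245628625 0.023502234212597842
[[-9.54824310e-01  2.97170043e-01 -7.09438912e-04]
 [ 2.97170793e-01  9.54823203e-01 -1.47357985e-03]
 [ 2.39484948e-04 -1.61783438e-03 -9.99998663e-01]]
```

Request:
servo_tool(
  increments=[
    {"roll": -6, "x": -3, "y": -10},
    {"roll": -6, "x": -10, "y": -30},
    {"roll": -6, "x": -16, "y": -38},
    {"roll": -5.8, "x": -16, "y": -38},
    {"x": -16, "y": -38},
  ],
)

```text
invalid input at $.increments[0]: expected keys grip, x, y, z, roll
```

Request:
servo_tool(
  increments=[
    {"x": -16, "y": -38},
    {"x": -16, "y": -38},
    {"x": -16, "y": -38},
    {"x": -16, "y": -38},
    {"x": -16, "y": -38},
  ],
)

```text
invalid input at $.increments[0]: expected keys grip, x, y, z, roll
```

Request:
servo_tool(
  increments=[
    {"x": -16, "y": -38},
    {"x": -16, "y": -38},
    {"x": -16, "y": -38},
    {"x": -16, "y": -38},
    {"x": -16, "y": -38},
  ],
)

```text
invalid input at $.increments[0]: expected keys grip, x, y, z, roll
```

All five keys are required.

Request:
servo_tool(
  increments=[
    {"grip": 0, "z": 0, "roll": -6, "x": -3, "y": -10},
    {"grip": 0, "z": 0, "roll": -6, "x": -10, "y": -30},
    {"grip": 0, "z": 0, "roll": -6, "x": -16, "y": -38},
    {"grip": 0, "z": 0, "roll": -5.8, "x": -16, "y": -38},
    {"grip": 0, "z": 0, "roll": 0, "x": -16, "y": -38},
  ],
)

```text
clock: 0.52
tcp_pos: [0.223, 0.3922, 0.2307]
orientation: [-0.0, -0.06, 0.998, -0.001]
wrist_force: [1.4, 0.3, 0.5]
finger_gap: 0.0855
grip_force: 0.0
```

Request:
servo_tool(
  increments=[
    {"grip": 0, "z": 0, "roll": 0, "x": -16, "y": -38},
    {"grip": 0, "z": 0, "roll": 0, "x": -16, "y": -38},
    {"grip": 0, "z": 0, "roll": 0, "x": -16, "y": -38},
    {"grip": 0, "z": 0, "roll": 0, "x": -16, "y": -38},
    {"grip": 0, "z": 0, "roll": 0, "x": -16, "y": -38},
  ],
)

```text
clock: 0.93
tcp_pos: [0.325, 0.2126, 0.2312]
orientation: [0.0, -0.057, 0.998, 0.0]
wrist_force: [0.4, -0.1, -0.4]
finger_gap: 0.0855
grip_force: 0.0
```

Request:
servo_tool(
  increments=[
    {"grip": 0, "z": 0, "roll": 0, "x": -16, "y": -38},
    {"grip": 0, "z": 0, "roll": 0, "x": -16, "y": -38},
    {"grip": 0, "z": 0, "roll": 0, "x": -16, "y": -38},
    {"grip": 0, "z": 0, "roll": 0, "x": -16, "y": -38},
    {"grip": 0, "z": 0, "roll": 0, "x": -16, "y": -38},
  ],
)

```text
clock: 1.35
tcp_pos: [0.4262, 0.0327, 0.2312]
orientation: [-0.0, -0.057, 0.998, 0.0]
wrist_force: [1.4, 0.3, -0.1]
finger_gap: 0.0853
grip_force: 0.0
```

Request:
servo_tool(
  increments=[
    {"grip": 0, "z": 0, "roll": 0, "x": -20, "y": -38},
    {"grip": 0, "z": 0, "roll": 0, "x": -20, "y": -38},
    {"grip": 0, "z": 0, "roll": 0, "x": -20, "y": -38},
    {"grip": 0, "z": 0, "roll": 0, "x": -20, "y": -38},
    {"grip": 0, "z": 0, "roll": 0, "x": -20, "y": -38},
  ],
)

```text
clock: 1.77
tcp_pos: [0.5437, -0.1394, 0.2308]
orientation: [-0.0, -0.056, 0.998, 0.0]
wrist_force: [0.7, -0.0, 0.3]
finger_gap: 0.0849
grip_force: 0.0
```

Request:
servo_tool(
  increments=[
    {"grip": 0, "z": 20, "roll": 0, "x": -10, "y": -28},
    {"grip": 0, "z": 20, "roll": 0, "x": 0, "y": 0},
    {"grip": 0, "z": 0, "roll": 0, "x": 0, "y": 0},
  ],
)

```text
clock: 2.02
tcp_pos: [0.5545, -0.165, 0.1863]
orientation: [-0.003, -0.055, 0.998, 0.002]
wrist_force: [-0.4, 1.2, -0.7]
finger_gap: 0.0855
grip_force: 0.0
```

```bash
python3 - <<'E'
from h import *
print(env.get_state()['tcp_pos'])
C=cam('wrist'); im=snap('wrist','w1.png')
print([np.round(w(C,*q,.034),4) for q in [(256,192)]])
E
```

```text
[ 0.55447008 -0.16497823  0.1862539 ]
[array([ 0.5642, -0.1614,  0.034 ])]
```

View pics/w1.png

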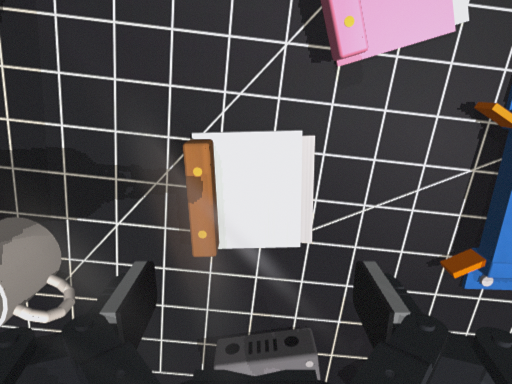

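The wrist view shows the bar's left top edge running from (185,143) to (193,257). The blade's front edge runs from (314,137) to (311,243). The dock ears are on the right and the mug is well clear.

```bash
python3 - <<'E'
from h import *
C=cam('wrist')
a=w(C,185,143,.034)[:2]; b=w(C,193,257,.034)[:2]; d=b-a; L=np.linalg.norm(d); d/=L
ex=np.array([-d[1],d[0]]); c=(a+b)/2+.012*ex
print('bar',c,L,np.degrees(np.arctan2(ex[1],ex[0])))
t1=w(C,314,137,.003)[:2];t2=w(C,311,243,.003)[:2];t=(t1+t2)/2; print('tip',t,np.linalg.norm(t1-t2),t-c,np.degrees(np.arctan2(*(t-c)[::-1])), np.linalg.norm(t-c))
s=env.get_state();M=yawtool();print(np.degrees(np.arctan2(M[1,1],M[0,1])))
v=np.append(c,.012)-s['tcp_pos'];print('tool shift',M.T@v*1e3)
for q in [(478,105),(443,263)]: print('ear tip',w(C,*q,.026))
E
```

```text
bar [ 0.58066175 -0.20809961] 0.11003415212611091 96.95209820912528
tip [ 0.56833737 -0.10256815] 0.11103249122059844 [-0.01232437  0.10553146] 96.66105106248223 0.1062486656241107
96.42797916413663
tool shift [-22.20357929 -47.49136684 176.00407268]
ear tip [0.46765323 0.02222448 0.026     ]
ear tip [0.6201153  0.03455741 0.026     ]
```

Request:
servo_tool(
  increments=[
    {"grip": 0, "z": 20, "roll": 0, "x": -11, "y": -24},
    {"grip": 0, "z": 36, "roll": 0, "x": -11, "y": -23.5},
    {"grip": 0, "z": 36, "roll": -0.4, "x": 0, "y": 0},
    {"grip": 0, "z": 36, "roll": 0, "x": 0, "y": 0},
    {"grip": 0, "z": 25, "roll": 0, "x": 0, "y": 0},
  ],
)

```text
clock: 2.48
tcp_pos: [0.5817, -0.2061, 0.0388]
orientation: [-0.001, -0.061, 0.998, 0.001]
wrist_force: [-0.1, 1.4, -1.7]
finger_gap: 0.0857
grip_force: 0.0
```

Request:
servo_tool(
  increments=[
    {"grip": 0, "z": 15, "roll": 0, "x": 0, "y": 0},
    {"grip": 0, "z": 10, "roll": 0, "x": 0, "y": 0},
    {"grip": 0, "z": 0, "roll": 0, "x": 0, "y": 0},
  ],
)

```text
clock: 2.73
tcp_pos: [0.5816, -0.2059, 0.0144]
orientation: [-0.001, -0.061, 0.998, 0.001]
wrist_force: [-1.1, -0.4, 1.1]
finger_gap: 0.0852
grip_force: 0.0
```

Request:
servo_tool(
  increments=[
    {"grip": 0.5, "z": 5, "roll": 0, "x": 0, "y": -2},
    {"grip": 0.9, "z": 0, "roll": 0, "x": 0, "y": 0},
    {"grip": 0.9, "z": 0, "roll": 0, "x": 0, "y": 0},
    {"grip": 0.9, "z": 0, "roll": 0, "x": 0, "y": 0},
    {"grip": 0.9, "z": 0, "roll": 0, "x": 0, "y": 0},
  ],
  grip_force=30,
)

```text
clock: 3.15
tcp_pos: [0.5837, -0.2099, 0.0116]
orientation: [0.001, -0.06, 0.998, -0.001]
wrist_force: [-0.8, -6.1, 2.1]
finger_gap: 0.0255
grip_force: 1.9
```

```bash
python3 - <<'E'
from h import *
im=cv2.imread('pics/w1.png')[80:300,412:512]
a=cv2.resize(im,None,fx=2.7,fy=2.7,interpolation=cv2.INTER_CUBIC)
t=cv2.imread('pics/t0.png')[136:222,184:250]
b=cv2.resize(t,None,fx=7,fy=7,interpolation=cv2.INTER_CUBIC)
o=np.zeros((602,740,3),np.uint8)[:600]; o[:594,:270]=a; o[:600,275:737]=b[:600]
cv2.imwrite('pics/c2.png',o)
E
```

```text
(no output)
```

View pics/c2.png

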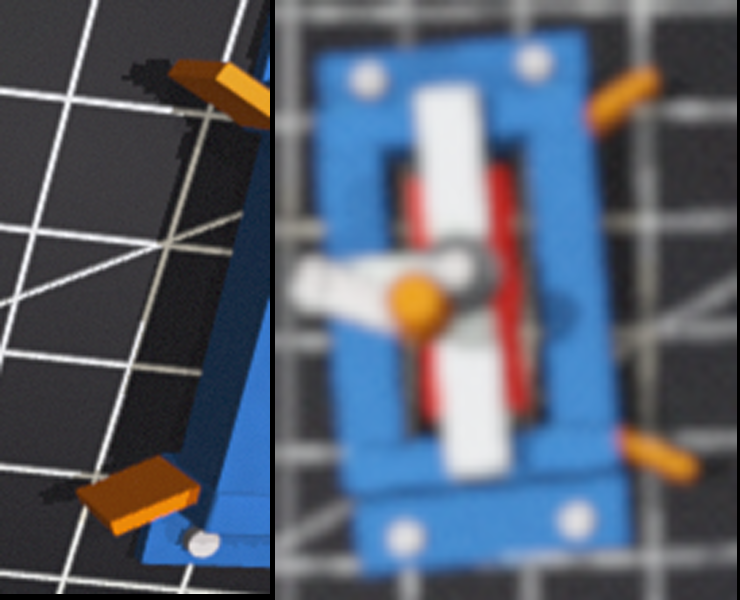

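Request:
servo_tool(
  increments=[
    {"grip": 1, "z": 0, "roll": 0, "x": 0, "y": 0},
    {"grip": 1, "z": 0, "roll": 0, "x": 0, "y": 0},
  ],
  grip_force=30,
)

```text
clock: 3.32
tcp_pos: [0.5838, -0.21, 0.0118]
orientation: [0.001, -0.06, 0.998, -0.001]
wrist_force: [-0.9, 0.1, 5.9]
finger_gap: 0.0235
grip_force: 30.8
```

The crop shows both ears clearly. The inner-outer corners, bottom then top, are (170,68)/(222,65) for the upper ear and (78,492)/(113,522) for the lower ear. The top-view bolts are visible too.

```bash
python3 - <<'E'
from h import *
from scipy.optimize import least_squares
# rebuild wrist cam at the pose of w1
T=np.eye(4); q=np.array([-0.003,-0.055,0.998,0.002]);T[:3,:3]=R.from_quat([q[1],q[2],q[3],q[0]]).as_matrix();T[:3,3]=[0.55447,-0.16498,0.18625]
K,_,_,c=cam('wrist');M=np.linalg.inv(T@c['tool_from_camera']);W=(K,M[:3,:3],M[:3,3],0)
C=cam('top')
fw=lambda x,y,z:w(W,412+x/2.7-.3,80+y/2.7-.3,z)[:2]
ft=lambda x,y,z:w(C,184+(x-275)/7-.43,136+y/7-.43,z)[:2]
def rep(n,a,b,off):
    d=a-b;L=np.linalg.norm(d);d/=L;x=np.array([-d[1],d[0]]);m=(a+b)/2
    print(n,L,'axis deg',np.degrees(np.arctan2(x[1],x[0])),'origin',m+off*x)
rep('ear bottom',fw(170,68,0),fw(78,492,0),.083)
rep('ear top',fw(222,65,.026),fw(113,522,.026),.083)
B=[ft(370,80,.008),ft(535,63,.008),ft(406,538,.008),ft(577,520,.008)]
rep('bolts',(B[0]+B[1])/2,(B[2]+B[3])/2,0)
rep('ears top cam',ft(658,75,.026),ft(697,465,.026),.083)
rep('ear base',ft(592,120,.026),ft(622,440,.026),.055)
print('screw',ft(463,272,.055), 'knob',ft(415,302,.119),'hinge',ft(312,280,.071))
print(env.get_state()['tcp_pos'],yawtool()[:2,1])
E
```

```text
ear bottom 0.16378494362924026 axis deg -85.39859324244799 origin [ 0.55602644 -0.04247554]
ear top 0.1643270492899064 axis deg -85.71473104522609 origin [ 0.55383256 -0.04306733]
bolts 0.194131285324427 axis deg 94.2208148200391 origin [0.54393319 0.12359787]
ears top cam 0.16357798953150296 axis deg 94.36250800466328 origin [0.54398618 0.12043964]
ear base 0.13403464135427573 axis deg 94.24798133989799 origin [0.54253522 0.12138578]
screw [0.54485458 0.12228392] knob [0.5204579  0.13381504] hinge [0.5399152  0.17998996]
[ 0.58383093 -0.21003095  0.0117687 ] [-0.12003132  0.99276912]
```

Request:
servo_tool(
  increments=[
    {"grip": 1, "z": 0, "roll": 1.3, "x": 2, "y": 10},
    {"grip": 1, "z": 0, "roll": 1.25, "x": 3, "y": 22},
    {"grip": 1, "z": 0, "roll": 0, "x": 3, "y": 25},
    {"grip": 1, "z": 0, "roll": 0, "x": 3, "y": 25},
    {"grip": 1, "z": 0, "roll": 0, "x": 1, "y": 25},
  ],
  grip_force=45,
)

```text
clock: 3.73
tcp_pos: [0.563, -0.1048, 0.0118]
orientation: [0.001, -0.037, 0.999, -0.002]
wrist_force: [0.4, -2.9, 4.2]
finger_gap: 0.0233
grip_force: 44.8
```

Request:
servo_tool(
  increments=[
    {"grip": 1, "z": 0, "roll": 0, "x": 0, "y": 15},
    {"grip": 1, "z": 0, "roll": 0, "x": 0, "y": 12},
    {"grip": 1, "z": 0, "roll": 0, "x": 0, "y": 0},
  ],
)

```text
clock: 3.98
tcp_pos: [0.5607, -0.075, 0.0118]
orientation: [0.001, -0.039, 0.999, 0.0]
wrist_force: [-1.1, 4.2, 10.0]
finger_gap: 0.023
grip_force: 45.4
```

```bash
python3 - <<'E'
from h import *
s=env.get_state();print(s['tcp_pos'],s['wrist_force'],yawtool()[:,1]); 
C=cam('wrist'); snap('wrist','w3.png'); t=snap('top','t3.png')
a=cv2.imread('pics/w3.png');b=cv2.resize(cv2.imread('pics/t3.png')[120:220,190:345],None,fx=2,fy=2)
o=np.zeros((600,512,3),np.uint8);o[:384]=a;o[390:590,:310]=b;cv2.imwrite('pics/c3.png',o)
E
```

```text
[ 0.56072225 -0.07495046  0.01178473] [-1.12645429  4.24234892  9.95045957] [-7.81924671e-02  9.96938083e-01  6.30386271e-04]
```

View pics/c3.png

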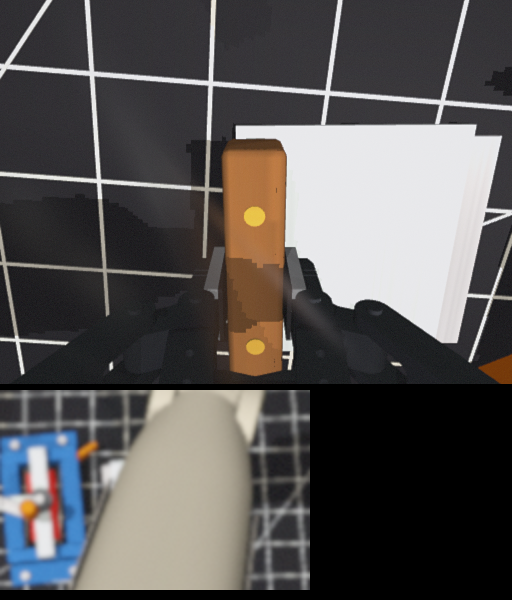

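The bar is held square. Its end-face top edge is at (255,151), the bolts are at (254,216) and (256,347), and the blade's near-side edge runs from (236,126) to (475,126).

```bash
python3 - <<'E'
from h import *
C=cam('wrist');o=np.array([.5432,.1225]);a=np.radians(94.35);x=np.array([np.cos(a),np.sin(a)]);y=np.array([-x[1],x[0]])
for n,u,v,z in [('end',255,151,.034),('b1',254,216,.034),('b2',256,347,.034),('e1',236,126,.004),('e2',475,126,.004),('tipc',500,137,.004)]:
    P=w(C,u,v,z)[:2]-o;print(n,np.round([P@x*1e3,P@y*1e3],1))
P=env.get_state()['tcp_pos'][:2]-o;print('tcp',P@x,P@y)
E
```

```text
end [-197.8   55.2]
b1 [-198.1   30.5]
b2 [-197.1  -30.3]
e1 [-205.9   60.6]
e2 [-102.    60.8]
tipc [-90.1  56.1]
tcp -0.19826827200981492 -0.0025096627385721437
```

Request:
servo_tool(
  increments=[
    {"grip": 1, "z": 0, "roll": 0, "x": 0, "y": 12},
    {"grip": 1, "z": 0, "roll": 0, "x": 0, "y": 12},
    {"grip": 1, "z": 0, "roll": 0, "x": 0, "y": 12},
    {"grip": 1, "z": 0, "roll": 0, "x": 0, "y": 12},
    {"grip": 1, "z": 0, "roll": 0, "x": 0, "y": 12},
  ],
)

```text
clock: 4.5
tcp_pos: [0.557, -0.0183, 0.0118]
orientation: [0.002, -0.037, 0.999, -0.001]
wrist_force: [0.7, -4.9, 6.9]
finger_gap: 0.0229
grip_force: 45.3
```

Request:
servo_tool(
  increments=[
    {"grip": 1, "z": 0, "roll": 0, "x": 0, "y": 10},
    {"grip": 1, "z": 0, "roll": 0, "x": 0, "y": 10},
    {"grip": 1, "z": 0, "roll": 0, "x": 0, "y": 10},
    {"grip": 1, "z": 0, "roll": 0, "x": 0, "y": 10},
    {"grip": 1, "z": 0, "roll": 0, "x": 0, "y": 0},
  ],
)

```text
clock: 4.92
tcp_pos: [0.5537, 0.0234, 0.0118]
orientation: [0.001, -0.038, 0.999, -0.0]
wrist_force: [0.9, 0.8, 7.6]
finger_gap: 0.023
grip_force: 45.4
```

Request:
servo_tool(
  increments=[
    {"grip": 0.55, "z": 0, "roll": 0, "x": 0, "y": 0},
    {"grip": 0.55, "z": 0, "roll": 0, "x": 0, "y": 0},
    {"grip": 0.55, "z": -15, "roll": 0, "x": 0, "y": 0},
    {"grip": 0.55, "z": -25, "roll": 0, "x": 0, "y": 0},
    {"grip": 0.55, "z": -20, "roll": 0, "x": 0, "y": 0},
  ],
)

```text
clock: 5.33
tcp_pos: [0.5512, 0.0228, 0.0705]
orientation: [-0.001, -0.038, 0.999, 0.0]
wrist_force: [0.5, -0.8, -0.3]
finger_gap: 0.0386
grip_force: 0.0
```

Request:
servo_tool(
  increments=[
    {"grip": 1, "z": 0, "roll": 0, "x": 3, "y": -25},
    {"grip": 1, "z": 0, "roll": 0, "x": 0, "y": -22},
    {"grip": 1, "z": 0, "roll": 0, "x": 0, "y": 0},
    {"grip": 1, "z": 0, "roll": 0, "x": 0, "y": 0},
    {"grip": 1, "z": 20, "roll": 0, "x": 0, "y": 0},
  ],
)

```text
clock: 5.75
tcp_pos: [0.5552, -0.0247, 0.0531]
orientation: [0.003, -0.038, 0.999, -0.0]
wrist_force: [1.3, -0.1, -0.6]
finger_gap: 0.0
grip_force: 0.0
```

Request:
servo_tool(
  increments=[
    {"grip": 1, "z": 20, "roll": 0, "x": 0, "y": 0},
    {"grip": 1, "z": 17, "roll": 0, "x": 0, "y": 0},
    {"grip": 1, "z": 0, "roll": 0, "x": 0, "y": 0},
  ],
)

```text
clock: 6.0
tcp_pos: [0.5494, -0.023, 0.0097]
orientation: [-0.004, -0.038, 0.999, 0.001]
wrist_force: [-0.6, -0.9, -0.6]
finger_gap: -0.0004
grip_force: 0.0
```

Request:
servo_tool(
  increments=[
    {"grip": 1, "z": -2, "roll": 0, "x": -4, "y": 8},
    {"grip": 1, "z": 0, "roll": 0, "x": 0, "y": 8},
    {"grip": 1, "z": 0, "roll": 0, "x": 0, "y": 8},
    {"grip": 1, "z": 0, "roll": 0, "x": 0, "y": 8},
    {"grip": 1, "z": 0, "roll": 0, "x": 0, "y": 5},
  ],
)

```text
clock: 6.42
tcp_pos: [0.555, 0.0137, 0.0167]
orientation: [0.001, -0.038, 0.999, -0.001]
wrist_force: [1.6, -3.4, 2.9]
finger_gap: 0.0001
grip_force: 1.8
```

Request:
servo_tool(
  increments=[
    {"grip": 1, "z": 0, "roll": 0, "x": 0, "y": 4},
    {"grip": 1, "z": 0, "roll": 0, "x": 0, "y": 3},
    {"grip": 1, "z": 0, "roll": 0, "x": 0, "y": 2},
    {"grip": 1, "z": 0, "roll": 0, "x": 0, "y": 0},
  ],
)

```text
clock: 6.75
tcp_pos: [0.5536, 0.0223, 0.0157]
orientation: [0.0, -0.038, 0.999, 0.0]
wrist_force: [0.5, -1.0, 0.1]
finger_gap: 0.0001
grip_force: 0.5
```

Request:
servo_tool(
  increments=[
    {"grip": 1, "z": 0, "roll": 0, "x": 0, "y": 2},
    {"grip": 1, "z": 0, "roll": 0, "x": 0, "y": 2},
    {"grip": 1, "z": 0, "roll": 0, "x": 0, "y": 1},
    {"grip": 1, "z": 0, "roll": 0, "x": 0, "y": 0},
  ],
)

```text
clock: 7.08
tcp_pos: [0.553, 0.0269, 0.0155]
orientation: [0.0, -0.038, 0.999, 0.0]
wrist_force: [0.4, -2.2, 1.8]
finger_gap: -0.0001
grip_force: 1.3
```

Request:
servo_tool(
  increments=[
    {"grip": 1, "z": 0, "roll": 0, "x": 0, "y": 2},
    {"grip": 1, "z": 0, "roll": 0, "x": 0, "y": 2},
    {"grip": 1, "z": 0, "roll": 0, "x": 0, "y": 0},
  ],
)

```text
clock: 7.33
tcp_pos: [0.5525, 0.0274, 0.0155]
orientation: [-0.001, -0.037, 0.999, -0.004]
wrist_force: [-1.4, -14.8, 3.8]
finger_gap: 0.0
grip_force: 7.5
```

Request:
servo_tool(
  increments=[
    {"grip": 1, "z": 0, "roll": 0, "x": 0, "y": 2},
    {"grip": 1, "z": 0, "roll": 0, "x": 0, "y": 2},
    {"grip": 1, "z": 0, "roll": 0, "x": 0, "y": 0},
  ],
)

```text
clock: 7.58
tcp_pos: [0.5525, 0.0276, 0.0159]
orientation: [-0.001, -0.036, 0.999, -0.007]
wrist_force: [-3.0, -27.8, 3.8]
finger_gap: -0.0002
grip_force: 13.7
```

Request:
servo_tool(
  increments=[
    {"grip": 1, "z": 0, "roll": 0, "x": 0, "y": -12},
    {"grip": 1, "z": 0, "roll": 0, "x": 0, "y": -12},
    {"grip": 1, "z": -25, "roll": 0, "x": 0, "y": 0},
    {"grip": 1, "z": -40, "roll": 0, "x": 0, "y": 0},
    {"grip": 0.5, "z": -40, "roll": 0, "x": 0, "y": 0},
  ],
)

```text
clock: 8.0
tcp_pos: [0.552, 0.0113, 0.1196]
orientation: [-0.003, -0.038, 0.999, 0.001]
wrist_force: [1.1, -0.6, -0.2]
finger_gap: 0.011
grip_force: 0.0
```

Request:
servo_tool(
  increments=[
    {"grip": 0, "z": -40, "roll": 0, "x": 0, "y": 10},
    {"grip": 0, "z": -40, "roll": 0, "x": 0, "y": 30},
    {"grip": 0, "z": -30, "roll": 0, "x": 8, "y": 30},
    {"grip": 0, "z": 0, "roll": 0, "x": 8, "y": 10},
    {"grip": 0, "z": 0, "roll": 0, "x": 0, "y": 0},
  ],
)

```text
clock: 8.42
tcp_pos: [0.5322, 0.086, 0.2246]
orientation: [0.001, -0.04, 0.999, 0.001]
wrist_force: [-0.6, -0.2, -0.8]
finger_gap: 0.072
grip_force: 0.0
```

```bash
python3 - <<'E'
from h import *
s=env.get_state();print(s['clock'],s['tcp_pos'],s['orientation'])
snap('wrist','w4.png')
E
```

```text
8.4167 [0.53221788 0.08595937 0.22455835] [ 1.19472067e-03 -3.98681376e-02  9.99203783e-01  9.50946144e-04]
```

View pics/w4.png

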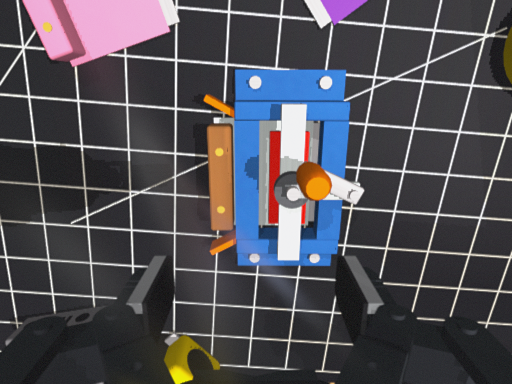

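The bar sits tight against the mouth face with its edge at (232,175). The knob top is at (318,186), the hinge pin at (354,194), the screw at (292,194), and the bolts at (255,82), (326,82), (255,258) and (314,258).

```bash
python3 - <<'E'
from h import *
C=cam('wrist')
B=[w(C,*q,.009)[:2] for q in [(255,82),(326,82),(255,258),(314,258)]]
d=(B[2]+B[3]-B[0]-B[1]);d/=np.linalg.norm(d);x=np.array([-d[1],d[0]]);print('dock',np.mean(B,0),np.degrees(np.arctan2(x[1],x[0])))
k=w(C,318,186,.119)[:2];h=w(C,354,194,.074)[:2];print('knob',k,'hinge',h,'dist',np.linalg.norm(k-h),'screw',w(C,292,194,.065)[:2])
o=np.array([.5432,.1225]);a=np.radians(94.35);x=np.array([np.cos(a),np.sin(a)]);y=np.array([-x[1],x[0]])
h2=o+.055*x;print('hinge pred',h2)
for n,q in(('knob',k),('hinge',h),('bar L',w(C,208,175,.034)[:2]),('bar R',w(C,232,175,.034)[:2])): print(n,np.round([(q-o)@x*1e3,(q-o)@y*1e3],1))
s=env.get_state();M=yawtool();print(M[:2,1]);print('to knob',M.T@(np.array([*k,.085])-s['tcp_pos'])*1e3)
E
```

```text
dock [0.54260502 0.12164943] 94.33016671238222
knob [0.51998543 0.13220777] hinge [0.53704793 0.17507409] dist 0.04613729926493301 screw [0.54414262 0.12102285]
hinge pred [0.53902831 0.17734156]
knob [11.4 22.4]
hinge [52.9  2.1]
bar L [-82.6   9.1]
bar R [-58.6   9.2]
[-0.07873784  0.99689483]
to knob [  8.46906645  48.14310897 137.96914213]
```

Request:
servo_tool(
  increments=[
    {"grip": 0, "z": 20, "roll": 0, "x": 4.5, "y": 24},
    {"grip": 0, "z": 30, "roll": 0, "x": 4, "y": 24},
    {"grip": 0, "z": 30, "roll": 0, "x": 0, "y": 0},
    {"grip": 0, "z": 30, "roll": 0, "x": 0, "y": 0},
    {"grip": 0, "z": 24, "roll": 0, "x": 0, "y": 0},
  ],
)

```text
clock: 8.88
tcp_pos: [0.5185, 0.1302, 0.0846]
orientation: [-0.002, -0.038, 0.999, 0.0]
wrist_force: [1.2, -0.1, -0.2]
finger_gap: 0.0853
grip_force: 0.0
```

Request:
servo_tool(
  increments=[
    {"grip": 0, "z": 0, "roll": 0, "x": 0, "y": 0},
  ],
)

```text
clock: 8.97
tcp_pos: [0.5156, 0.1296, 0.0819]
orientation: [-0.006, -0.038, 0.999, -0.0]
wrist_force: [-1.1, 0.4, -0.9]
finger_gap: 0.0852
grip_force: 0.0
```

Request:
servo_tool(
  increments=[
    {"grip": 0.3, "z": -2, "roll": 0, "x": -3, "y": 2},
    {"grip": 0.6, "z": 0, "roll": 0, "x": 0, "y": 0},
    {"grip": 0.9, "z": 0, "roll": 0, "x": 0, "y": 0},
    {"grip": 1, "z": 0, "roll": 0, "x": 0, "y": 0},
    {"grip": 1, "z": 0, "roll": 0, "x": 0, "y": 0},
  ],
  grip_force=30,
)

```text
clock: 9.38
tcp_pos: [0.5247, 0.1328, 0.0922]
orientation: [0.001, -0.038, 0.999, 0.0]
wrist_force: [-0.5, 0.5, -0.8]
finger_gap: 0.0256
grip_force: 1.1
```

Request:
servo_tool(
  increments=[
    {"grip": 1, "z": 0, "roll": 0, "x": 0, "y": 0},
    {"grip": 1, "z": 0, "roll": 0, "x": 0, "y": 0},
  ],
)

```text
clock: 9.55
tcp_pos: [0.5248, 0.1331, 0.0922]
orientation: [0.002, -0.038, 0.999, 0.0]
wrist_force: [0.4, 0.7, 5.3]
finger_gap: 0.0238
grip_force: 30.0
```

```bash
python3 - <<'E'
import numpy as np
t=np.radians(np.r_[24.4,np.arange(35,181,14.5)]);P=np.c_[47*np.sin(t),55-47*np.cos(t)]
print('unfold x,y\n',np.round(np.diff(P,axis=0),1).tolist())
t=np.radians(np.arange(0,131,9));P=np.c_[-102*np.sin(t),102*np.cos(t)]
print('crank\n',np.round(np.diff(P,axis=0),1).tolist())
E
```

```text
unfold x,y
 [[7.5, 4.3], [8.8, 8.0], [6.5, 9.9], [3.8, 11.2], [0.9, 11.8], [-2.1, 11.7], [-5.0, 10.8], [-7.5, 9.2], [-9.6, 7.0], [-11.0, 4.4], [-11.8, 1.5]]
crank
 [[-16.0, -1.3], [-15.6, -3.7], [-14.8, -6.1], [-13.6, -8.4], [-12.2, -10.4], [-10.4, -12.2], [-8.4, -13.6], [-6.1, -14.8], [-3.7, -15.6], [-1.3, -16.0], [1.3, -16.0], [3.7, -15.6], [6.1, -14.8], [8.4, -13.6]]
```

Request:
servo_tool(
  increments=[
    {"grip": 1, "z": 0, "roll": 0, "x": 7.5, "y": 4.3},
    {"grip": 1, "z": 0, "roll": 0, "x": 8.8, "y": 8},
    {"grip": 1, "z": 0, "roll": 0, "x": 6.5, "y": 9.9},
    {"grip": 1, "z": 0, "roll": 0, "x": 3.8, "y": 11.2},
    {"grip": 1, "z": 0, "roll": 0, "x": 0.9, "y": 11.8},
  ],
)

```text
clock: 9.97
tcp_pos: [0.4937, 0.1762, 0.092]
orientation: [0.002, -0.038, 0.999, -0.0]
wrist_force: [4.4, -1.6, 5.0]
finger_gap: 0.0238
grip_force: 29.9
```

Request:
servo_tool(
  increments=[
    {"grip": 1, "z": 0, "roll": 0, "x": -2.1, "y": 11.7},
    {"grip": 1, "z": 0, "roll": 0, "x": -5, "y": 10.8},
    {"grip": 1, "z": 0, "roll": 0, "x": -7.5, "y": 9.2},
    {"grip": 1, "z": 0, "roll": 0, "x": -9.6, "y": 7},
  ],
)

```text
clock: 10.3
tcp_pos: [0.5148, 0.2169, 0.0917]
orientation: [0.001, -0.038, 0.999, -0.001]
wrist_force: [1.6, -5.0, 6.6]
finger_gap: 0.0237
grip_force: 30.2
```

Request:
servo_tool(
  increments=[
    {"grip": 1, "z": 0, "roll": 0, "x": -11, "y": 4.4},
    {"grip": 1, "z": 0, "roll": 0, "x": -11.8, "y": 1.5},
    {"grip": 1, "z": 0, "roll": 0, "x": 0, "y": 0},
  ],
)

```text
clock: 10.55
tcp_pos: [0.5386, 0.2246, 0.0917]
orientation: [0.001, -0.038, 0.999, -0.0]
wrist_force: [0.6, -1.3, 8.4]
finger_gap: 0.0236
grip_force: 30.4
```

Request:
servo_tool(
  increments=[
    {"grip": 1, "z": 0, "roll": 0, "x": -16, "y": -1.3},
    {"grip": 1, "z": 0, "roll": 0, "x": -15.6, "y": -3.7},
    {"grip": 1, "z": 0, "roll": 0, "x": -14.8, "y": -6.1},
    {"grip": 1, "z": 0, "roll": 0, "x": -13.6, "y": -8.4},
    {"grip": 1, "z": 0, "roll": 0, "x": -12.2, "y": -10.4},
  ],
)

```text
clock: 10.97
tcp_pos: [0.6107, 0.2013, 0.0916]
orientation: [-0.0, -0.039, 0.999, 0.001]
wrist_force: [-3.4, 1.7, 8.3]
finger_gap: 0.0235
grip_force: 30.3
```

Request:
servo_tool(
  increments=[
    {"grip": 1, "z": 0, "roll": 0, "x": -10.4, "y": -12.2},
    {"grip": 1, "z": 0, "roll": 0, "x": -8.4, "y": -13.6},
    {"grip": 1, "z": 0, "roll": 0, "x": -6.1, "y": -14.8},
    {"grip": 1, "z": 0, "roll": 0, "x": -3.7, "y": -15.6},
    {"grip": 1, "z": 0, "roll": 0, "x": -1.3, "y": -16},
  ],
)

```text
clock: 11.38
tcp_pos: [0.6473, 0.1315, 0.0918]
orientation: [0.001, -0.039, 0.999, 0.001]
wrist_force: [1.0, 4.3, 6.2]
finger_gap: 0.0235
grip_force: 30.1
```

Request:
servo_tool(
  increments=[
    {"grip": 1, "z": 0, "roll": 0, "x": 1.3, "y": -16},
    {"grip": 1, "z": 0, "roll": 0, "x": 3.7, "y": -15.6},
    {"grip": 1, "z": 0, "roll": 0, "x": 6.1, "y": -14.8},
    {"grip": 1, "z": 0, "roll": 0, "x": 5, "y": -8},
    {"grip": 1, "z": 0, "roll": 0, "x": 0, "y": 0},
  ],
)

```text
clock: 11.8
tcp_pos: [0.635, 0.0735, 0.092]
orientation: [0.001, -0.037, 0.999, -0.0]
wrist_force: [2.3, -1.5, 5.9]
finger_gap: 0.0236
grip_force: 30.1
```

```bash
cat > a.py <<'E'
from h import *
s=env.get_state();a=np.radians(94.35);x=np.array([np.cos(a),np.sin(a)]);y=np.array([-x[1],x[0]])
P=s['tcp_pos'][:2]-[.5430,.1220];f=s['wrist_force'][:2]
print('dock mm',P@x*1e3,P@y*1e3,'r',np.linalg.norm(P),'cw rad',-np.arctan2(P@y,P@x),'force dock',f@x,f@y,s['clock'])
E
python3 a.py
```

```text
dock mm -55.35995436494771 -88.08290277091791 r 0.10403519744701825 cw rad 2.131907316950788 force dock -1.6920147014399796 -2.131970955907905 11.8
```

Request:
servo_tool(
  increments=[
    {"grip": 1, "z": 0, "roll": 0, "x": 1.8, "y": -2.8},
    {"grip": 1, "z": 0, "roll": 0, "x": 1.8, "y": -2.6},
    {"grip": 1, "z": 0, "roll": 0, "x": 1.8, "y": -2.6},
    {"grip": 1, "z": 0, "roll": 0, "x": 0, "y": 0},
  ],
)

```text
clock: 12.13
tcp_pos: [0.6317, 0.0679, 0.0921]
orientation: [0.003, -0.039, 0.999, 0.002]
wrist_force: [4.5, 4.5, 5.0]
finger_gap: 0.0233
grip_force: 30.1
```

```bash
python3 a.py
```

```text
dock mm -60.62556398206397 -84.31959000944335 r 0.10385206915369549 cw rad 2.1941587498190986 force dock 4.145134153898747 -4.810306802732991 12.1333
```

Near the stop. I'll push until the force rises.

Request:
servo_tool(
  increments=[
    {"grip": 1, "z": 0, "roll": 0, "x": 1.8, "y": -2.4},
    {"grip": 1, "z": 0, "roll": 0, "x": 1.8, "y": -2.4},
    {"grip": 1, "z": 0, "roll": 0, "x": 0, "y": 0},
  ],
)

```text
clock: 12.38
tcp_pos: [0.6306, 0.0664, 0.0924]
orientation: [0.005, -0.04, 0.999, 0.005]
wrist_force: [10.9, 15.4, 0.9]
finger_gap: 0.0236
grip_force: 30.1
```

```bash
python3 a.py
```

```text
dock mm -62.042941966871446 -83.13942587692598 r 0.10373760544300918 cw rad 2.2118942357884324 force dock 14.560898908526928 -12.075767804690443 12.3833
```

Request:
servo_tool(
  increments=[
    {"grip": 1, "z": 0, "roll": 0, "x": 1.2, "y": -1.6},
    {"grip": 1, "z": 0, "roll": 0, "x": 1.2, "y": -1.6},
    {"grip": 1, "z": 0, "roll": 0, "x": 0, "y": 0},
  ],
)

```text
clock: 12.63
tcp_pos: [0.6299, 0.0655, 0.0926]
orientation: [0.007, -0.041, 0.999, 0.007]
wrist_force: [14.5, 21.3, -1.2]
finger_gap: 0.0234
grip_force: 30.3
```

```bash
python3 a.py
```

```text
dock mm -62.94651014196277 -82.35401769084696 r 0.10365542614294998 cw rad 2.223412352355305 force dock 20.168170735613906 -16.11882959990843 12.6333
```

Request:
servo_tool(
  increments=[
    {"grip": 1, "z": 0, "roll": 0, "x": -2.2, "y": 3},
    {"grip": 0.6, "z": 0, "roll": 0, "x": 0, "y": 0},
    {"grip": 0.4, "z": 0, "roll": 0, "x": 0, "y": 0},
    {"grip": 0.3, "z": 0, "roll": 0, "x": 0, "y": 0},
    {"grip": 0.3, "z": -10, "roll": 0, "x": 0, "y": 0},
  ],
)

```text
clock: 13.05
tcp_pos: [0.6233, 0.0607, 0.0982]
orientation: [-0.003, -0.038, 0.999, 0.0]
wrist_force: [-0.1, 0.0, -0.7]
finger_gap: 0.06
grip_force: 0.0
```

Request:
servo_tool(
  increments=[
    {"grip": 0.3, "z": -25, "roll": 0, "x": 0, "y": 0},
    {"grip": 0.3, "z": -40, "roll": 0, "x": 0, "y": 0},
    {"grip": 0.3, "z": -40, "roll": 0, "x": 0, "y": -10},
    {"grip": 0.3, "z": -25, "roll": 0, "x": 0, "y": -15},
    {"grip": 0.3, "z": 0, "roll": 0, "x": 0, "y": 0},
  ],
)

```text
clock: 13.47
tcp_pos: [0.6305, 0.0331, 0.2385]
orientation: [0.005, -0.037, 0.999, -0.001]
wrist_force: [0.7, -0.4, 0.1]
finger_gap: 0.0598
grip_force: 0.0
```

```bash
python3 - <<'E'
from h import *
s=env.get_state();print(s['clock'],s['tcp_pos'],s['orientation'],s['wrist_force'])
snap('wrist','w5.png')
E
```

```text
13.4667 [0.63050637 0.033119   0.23847883] [ 0.00541023 -0.03675663  0.99930887 -0.0012129 ] [ 0.73640949 -0.36897606  0.09366965]
```

View pics/w5.png

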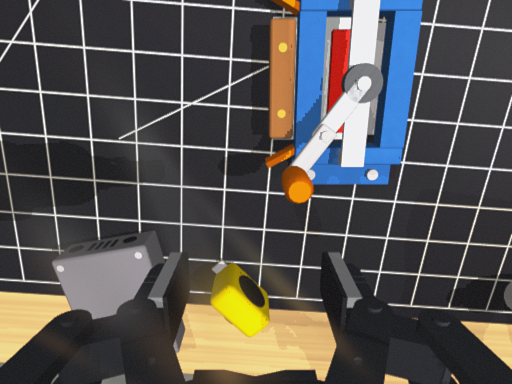

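The crank is straight out: screw at (364,85), hinge at (326,132), knob top at (299,191). The bar is flush against the mouth. One numeric check, then I hand in.

```bash
python3 - <<'E'
from h import *
C=cam('wrist');a=np.radians(94.35);x=np.array([np.cos(a),np.sin(a)]);y=np.array([-x[1],x[0]])
S=np.array([.543,.122]);k=w(C,299,191,.119)[:2]-S;h=w(C,326,132,.074)[:2]-S
for n,q in(('knob',k),('hinge',h),('link',k-h)): print(n,np.linalg.norm(q),-np.arctan2(q@y,q@x)%(2*np.pi))
for u in(271,296):
    P=w(C,u,78,.034)[:2]-S;print(P@x,P@y)
E
```

```text
knob 0.0989470218678566 2.205911483015044
hinge 0.05009449747763401 2.238716164190627
link 0.04890708333931973 2.1723100412864684
-0.07823950899694826 0.006262241071213493
-0.05451239393141884 0.006215720842258996
```

```bash
python3 -c "
from workcell import env
print(env.hand_in())"
```

```text
the job is handed in; nothing more can be done
None
```

I slid the scraper home against the back stop, unfolded the handle and wound the crank clockwise to its stop (about 2.2 rad), and handed the job in at about 13.5 s; no verdict came back, and I did not look at the tape roll, marker or mug again at the end.

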